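Spin the vial carousel and brake it on the red band

ROBOT

A 7-joint arm with a two-finger parallel gripper is mounted at the origin on a cart in front of the work surface, level with it; the furniture and walls round the work are solid. World frame = base frame: x ahead of the robot, y to its left, z up, the work surface at z = 0. Lengths are in m, angles in rad, forces in N, time in s.
With the tool pointing down it reaches from about 0.4 to 0.85 m from the base axis. Payload 10.4 kg.
Tool frame: the origin (TCP) lies between the finger pads; the fingertips stand ahead of it and the grasp point (between the pads) lies 6 mm ahead of it (finger_overhang is the z of the fingertips in the tool frame, in m); z points along the fingers, y is the direction in which the jaws open and shut (so a half turn about z gives the same grasp; the last joint's range is limited). The gripper opens to 85 mm and grips with 20 to 120 N. Pads are 22 mm wide; open, the fingers measure 114 mm over their backs; the gripper's body (76 mm by 85 mm) begins 54 mm behind the grasp point. The pads swing forward as they close: fully open they stand 13 mm farther back than shut.
Start: joints at [-1.186, 0.332, -0.065, 1.46, 0.022, 1.35, -0.088], TCP at [0.248, 0.574, 0.256] pointing down, gripper open.
Joint ranges: [-2.6, 2.6], [-0.5, 2.12], [-1.47, 1.34], [0.16, 2.42], [-1.27, 4.41], [0.06, 2.06], [-2.6, 2.6]. Speed limits (rad/s): [2.22, 2.22, 2.79, 2.79, 3.14, 3.14, 3.14].

INTERFACE

Orientations are given as a unit quaternion [x, y, z, w].
In Python, from workcell import * gives the robot as it stands.
- The arm moves only by the shell command python3 -m creep 'ROWS' [FORCE]. ROWS is JSON, a list of rows, each a list of 7 numbers: the turn, a rotation vector about the tool's x, y, z in rad, then the shift along the tool's x, y, z in mm, then the closure in counts, from 0 (fully open) to 255 (shut). In form: [[wx, wy, wz, dx, dy, dz, claw], ...]. A call has 1 to 8 rows; each row shifts and turns the commanded pose from where the row before left it, along the tool's axes as they then stand; what a row does not reach is not made up. A row lasts 1/10 s, in which the tool goes at most 50 mm and 8.59 degrees, less where a joint would pass 70% of its speed; a pose out of reach is approached as far as the arm can. A call is refused whole if a number of a shift passes 50 or a number of a turn 0.15, either way. A call with a gripper value outside its range is refused whole. The fingers move at their own pace and stop on an object; FORCE is the grip in N (left out, the last holds). Time passes only in rows, so rows that do not move let the fingers close. It gives the time, the measured TCP pose, the force and the opening at its end, in the units of the state.
- get_obs(): the state, without advancing time (a new reading comes with each control period).
- camera(name): name is "side" or "top"; returns (picture, depth): 400x640x3 uint8, blue, green, red; 400x640 float32, m along the optical axis (not along the pixel's ray), 0 where there is no reading.
- camera_model(name): a dict with "camera_matrix" (3x3 intrinsics, pixels), "k1" (the pictures are not rectified: a ray, as slopes to the right and down, at radius r is drawn at 1 + k1 r^2 times it, then the intrinsics apply), "R" (3x3) and "t" (3): a world point X has camera coordinates R X + t. Camera axes: x right, y down, z forward; pixel columns grow to the right and rows downward; lengths in m; the calibration is good to about 2 mm. A picture is of the moment at which its call begins. camera_model takes no time and is no camera call.
- hand_in(): hands the job in, once; it reports no verdict.
The state is a dict: "clock": time; "joint_pos": joint angles; "joint_velocities": joint speeds; "tau": joint torques, N m; "position": TCP position; "ee_rot": TCP orientation; "ft_force": force on the tool from outside, world axes, zero at the start; "torque": the same for the moment, N m; "grip_width": opening from 0.0 (shut) to 1.0 (fully open).
Only numpy, scipy, OpenCV 4.12 (cv2) and the standard library are available. Lean on these libraries where they do the work, as an engineer would, in place of code of your own. Each camera call takes 0.05 s, during which the arm holds its last target.

TASK

Check the bearing of the vial carousel: flick it anticlockwise (seen from above) with a fingertip, for instance against one of its steel posts, and let go, so that it coasts freely and its red band passes the yellow pointer at least once. Then, before it runs down by itself, press a fingertip onto the wheel to brake it so that it stops in one go with the pointer at the red band - it must not come to rest anywhere else after that first pass, nor be turned into place from a standstill. Finish while still holding the stopped wheel with the fingertip, and leave everything else on the worktop where it is.

Things in the scene. Friction and masses are not known exactly. Their poses are not given: they have to be found in the camera images.
- carousel_base: fixed round white stand of the carousel, 250 mm in diameter, 28 mm high, screwed to the worktop; origin at the centre of its underside, on the wheel's upright axis. Its -x axis points from the wheel axis to the yellow pointer. The pointer is a yellow block 22 mm wide that stands on the stand just outside the wheel (102 to 124 mm from the axis) up to z = 54 mm, level with the wheel's top
- carousel (a joint): turning angle of the wheel in rad, not wrapped (it keeps counting turns): 0, 2 pi, 4 pi ... = red band centred at the pointer; it grows anticlockwise seen from above. At the start it stands still between -4.5 and -1.0. Inertia about 0.004 kg m2; left alone, its speed falls by about a tenth each second, and it stops by itself after some 20 to 40 s
- wheel_top (a point): centre of the wheel's flat top, on the axis, 54 mm above the worktop. The wheel is a level disc, 196 mm in diameter, about 0.8 kg, free to turn without end. The outer 29 mm of its top is a flat black rubber ring (69 to 98 mm from the axis): a fingertip pressed on it with a few newtons stops it almost at once. A hub of 18 mm radius rises 4 to 7 mm at the centre
- red_mark (a point): middle of the red band on the wheel's upper edge, 98 mm from the axis; the band runs across the black ring and down the edge, 40 mm long along the edge (about 0.2 rad to either side of this point)
- pointer_tip (a point): tip of the yellow pointer, 102 mm from the axis, 54 mm above the worktop; fixed
- post_a (a point): centre of the top of an upright steel post on the wheel, 12 mm in diameter, 34 mm tall (its top 88 mm above the worktop), 50 mm from the axis; fixed to the wheel and turning with it, 60 degrees anticlockwise of the red band
- post_b (a point): the same: top of the second post, opposite the red band
- post_c (a point): the same: top of the third post, 60 degrees clockwise of the red band
- flask: loose conical glass flask, 64 mm wide, 78 mm tall, origin at the centre of its underside; bystander, leave alone
- bottle_teal_1: loose white bottle with teal cap, 37 mm wide, 72 mm tall; origin under its centre; bystander
- tip_box: loose yellow pipette tip box with clear lid, 92 x 117 x 70 mm; origin under its centre; bystander
- dropper_1: loose small dropper bottle with blue cap, 25 mm wide, 68 mm tall; origin under its centre; bystander
- dropper_2: loose small dropper bottle with yellow cap, 25 mm wide, 68 mm tall; origin under its centre; bystander
- slide_box: loose white slide box, 30 x 67 x 26 mm; origin under its centre; bystander

How it is judged:
On the way, in this order (a step that is already met when the one before it is completed fails the run):
1. the wheel, let go, coasts freely anticlockwise after its red band has passed the pointer once (joint above 0.4 rad, faster than 0.5 rad/s, no finger touching it, for 0.3 s) (value of joint carousel above 0.4 rad and velocity of joint carousel above 0.5 rad/s and not (contact force between the fingers and carousel above 0.05 N)), for 0.3 s.
2. a finger on the wheel has stopped it with the red band at the pointer (horizontal distance between red_mark and pointer_tip below 0.0195 m and velocity of joint carousel between -0.05 and 0.05 rad/s and contact force between the fingers and carousel above 0.3 N), for 0.3 s.
At the end, for the whole second after the job is handed in: the wheel stands still (below 0.05 rad/s) with the middle of the red band within 19.5 mm of the pointer tip (the tip is at the band, about 0.19 rad either way), and a finger still presses on the wheel with more than 0.3 N (all of step 2); the arm keeps its last pose, push and grip.
It fails at once if after the red band's first pass the wheel comes to rest (below 0.04 rad/s) with the pointer off the red band (value of joint carousel above 0.4 rad and velocity of joint carousel between -0.04 and 0.04 rad/s and not (horizontal distance between red_mark and pointer_tip below 0.0195 m)).
It fails at once if a bystander is moved by more than 20 mm, or lifted (distance of any of flask, bottle_teal_1, tip_box, dropper_1, dropper_2, slide_box from where it was at the start of the episode above 0.02 m).
It also fails if it takes over 67 s, if anything falls off the work surface, if the arm or the gripper's body presses on something with over 40 N, if the wrist force passes 120 N, or if a joint passes its speed limit or range.

## Working session

There is one attempt and no reset: what is moved stays moved. The work goes in short steps, Python scripts to look and compute and a shell command to move; the robot and the scene stay as the last step left them, time stands still between calls to the robot, and variables do not carry over. Pictures are saved under pics/ and viewed, and the job is handed in when it is done.

```bash
ls; mkdir -p pics; python3 - <<'E'
from workcell import *
import cv2
o=get_obs()
for k,v in o.items(): print(k,v)
for n in("side","top"):
    im,d=camera(n); cv2.imwrite(f"pics/{n}0.png",im); m=camera_model(n); print(n,m)
    import numpy as np
    np.save(f"pics/{n}0_d.npy",d)
E
```

```text
pics
clock 0.0
joint_pos [-1.18558692  0.33288993 -0.06470217  1.46093316  0.02156864  1.34990498
 -0.08848709]
joint_velocities [-2.05866155e-03 -9.48789287e-04  6.37642767e-04 -2.05847440e-04
 -3.60297258e-04  1.30690658e-05  5.12950267e-04]
tau [-2.73621472e-04 -6.25425982e+01  4.88485862e-02 -3.91615534e+01
  1.59957289e-02  9.81831254e-03  1.38171151e-05]
position [0.24773333 0.57343612 0.25550852]
ee_rot [ 2.02480480e-01  9.79286034e-01 -7.09189915e-04 -1.28637619e-04]
ft_force [-0.47065078 -0.63674028  0.09600371]
torque [-0.02528042 -0.02866617  0.01800885]
grip_width 0.9989865219636993
side {'camera_matrix': array([[469.28847891,   0.        , 318.87460673],
       [  0.        , 469.28847891, 191.70374263],
       [  0.        ,   0.        ,   1.        ]]), 'k1': -0.06523670527672715, 'R': array([[ 0.9301366 , -0.36721091,  0.00143193],
       [-0.31802986, -0.8074994 , -0.49679143],
       [ 0.18358352,  0.46162849, -0.86786879]]), 't': array([-0.45277091,  0.19975322,  1.61974782])}
top {'camera_matrix': array([[363.69102132,   0.        , 327.38512656],
       [  0.        , 363.69102132, 196.2627971 ],
       [  0.        ,   0.        ,   1.        ]]), 'k1': -0.033873239666089565, 'R': array([[-0.01317743, -0.99990127, -0.00487955],
       [-0.99415495,  0.01362435, -0.10709952],
       [ 0.10715542,  0.00343974, -0.99423633]]), 't': array([-0.00442501,  0.49419158,  1.31235278])}
```

View pics/side0.png

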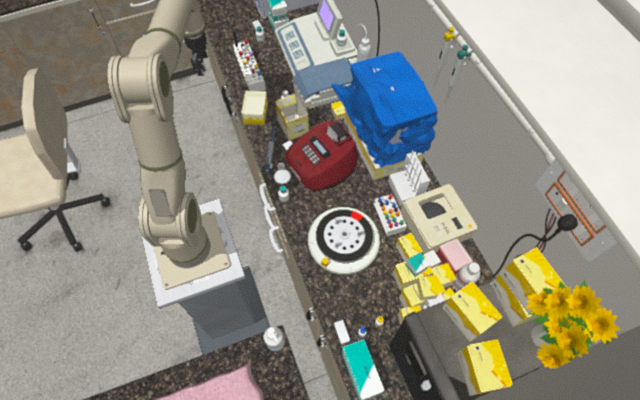

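View pics/top0.png

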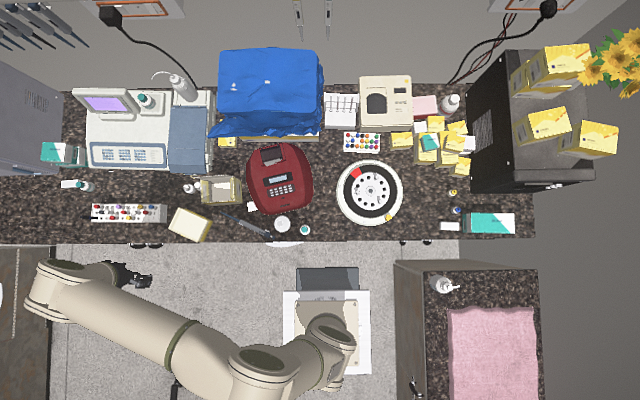

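The side view shows the carousel at about (345,240), with the red band near (357,215) and the pointer near (325,262). In the top view the wheel is at about (370,193), the red band near (356,172) and the pointer near (389,217). Next I measure these points.

```bash
cat > h.py <<'E'
import numpy as np, cv2
from workcell import *
def ray(n,uv):
    m=camera_model(n);K=m["camera_matrix"];k=m["k1"]
    uv=np.atleast_2d(uv).astype(float)
    d=(uv-K[:2,2])/[K[0,0],K[1,1]]
    s=d.copy()
    for _ in range(20): s=d/(1+k*(s**2).sum(1,keepdims=True))
    R=m["R"];t=m["t"]
    return -R.T@t,(np.c_[s,np.ones(len(s))])@R
def plane(n,uv,z):
    c,v=ray(n,uv); return c+v*((z-c[2])/v[:,2])[:,None]
def proj(n,X):
    m=camera_model(n);K=m["camera_matrix"];X=np.atleast_2d(X)@m["R"].T+m["t"]
    s=X[:,:2]/X[:,2:];s=s*(1+m["k1"]*(s**2).sum(1,keepdims=True))
    return s*[K[0,0],K[1,1]]+K[:2,2]
def masks(im):
    h=cv2.cvtColor(im,cv2.COLOR_BGR2HSV)
    H,S,V=[h[...,i].astype(int) for i in range(3)]
    red=((H<8)|(H>172))&(S>150)&(V>120)
    yel=(H>15)&(H<32)&(S>150)&(V>130)
    return red,yel
E
python3 - <<'E'
from h import *
for n,box in (("top",(325,145,415,240)),("side",(295,195,395,285))):
    im=cv2.imread(f"pics/{n}0.png"); x0,y0,x1,y1=box
    c=im[y0:y1,x0:x1]; cv2.imwrite(f"pics/{n}0c.png",cv2.resize(c,None,fx=6,fy=6,interpolation=cv2.INTER_CUBIC))
    r,y=masks(c)
    for nm,mk in(("red",r),("yel",y)):
        N,l,st,ce=cv2.connectedComponentsWithStats(mk.astype(np.uint8))
        for i in range(1,N):
            if st[i,4]>5:
                p=ce[i]+[x0,y0]; print(n,nm,st[i],p,plane(n,p,.054))
    # white stand ring
    h=cv2.cvtColor(c,cv2.COLOR_BGR2HSV); w=((h[...,1]<50)&(h[...,2]>150)).astype(np.uint8)
    cs,_=cv2.findContours(w,cv2.RETR_EXTERNAL,cv2.CHAIN_APPROX_NONE)
    cc=max(cs,key=cv2.contourArea); hull=cv2.convexHull(cc)[:,0]+[x0,y0]
    P=plane(n,hull,.028); A=np.c_[2*P[:,:2],np.ones(len(P))]
    s=np.linalg.lstsq(A,(P[:,:2]**2).sum(1),rcond=None)[0]; rr=np.sqrt(s[2]+s[0]**2+s[1]**2)
    print(n,"stand circ",s[:2],rr, "area",cv2.contourArea(cc),np.std(np.linalg.norm(P[:,:2]-s[:2],axis=1)))
    d=np.load(f"pics/{n}0_d.npy"); 
E
```

```text
top red [50  0  3  3  7] [375.71428571 146.        ] [[ 0.67381784 -0.1905729   0.054     ]]
top red [25 23 12 10 68] [355.95588235 172.48529412] [[ 0.57652992 -0.11603353  0.054     ]]
top yel [35  0  3  3  6] [361.16666667 145.83333333] [[ 0.67515101 -0.13730312  0.054     ]]
top yel [60 70  6  6 13] [387.38461538 216.76923077] [[ 0.41425707 -0.22523341  0.054     ]]
top stand circ [ 0.50772779 -0.16525604] 0.12319350752949022 area 3368.0 0.0004558990383539358
side red [94  0  3  4  6] [390.  196.5] [[ 0.72207617 -0.09131929  0.054     ]]
side red [56 17 12  9 67] [356.25373134 215.71641791] [[ 0.5796801  -0.11719702  0.054     ]]
side red [95 29  2  3  6] [390.5 225. ] [[ 0.67474054 -0.19310714  0.054     ]]
side yel [88 15  4  5 12] [384.75       211.83333333] [[ 0.67826045 -0.13983734  0.054     ]]
side yel [96 17  3  5 12] [391.83333333 214.41666667] [[ 0.69686143 -0.15804267  0.054     ]]
side yel [27 63  6  8 38] [324.65789474 261.52631579] [[ 0.41490504 -0.23364211  0.054     ]]
side stand circ [ 0.50960946 -0.17039191] 0.12407386974701468 area 3683.5 0.00082589519359544
```

```bash
python3 -c "
import cv2,numpy as np
a=cv2.imread('pics/top0c.png');b=cv2.imread('pics/side0c.png')
cv2.imwrite('pics/c2.png',cv2.resize(a,(540,570)))"; python3 -c "import workcell,inspect;print([x for x in dir(workcell) if x[0]!='_'])"
```

```text
['MotionError', 'camera', 'camera_model', 'finger_overhang', 'get_obs', 'hand_in']
```

View pics/c2.png

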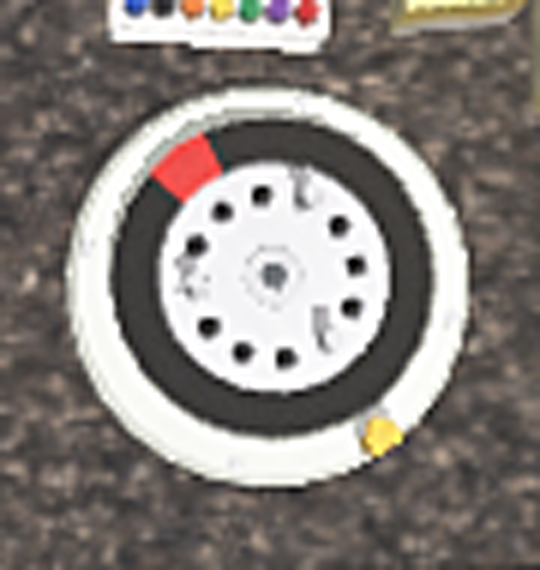

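View pics/side0c.png

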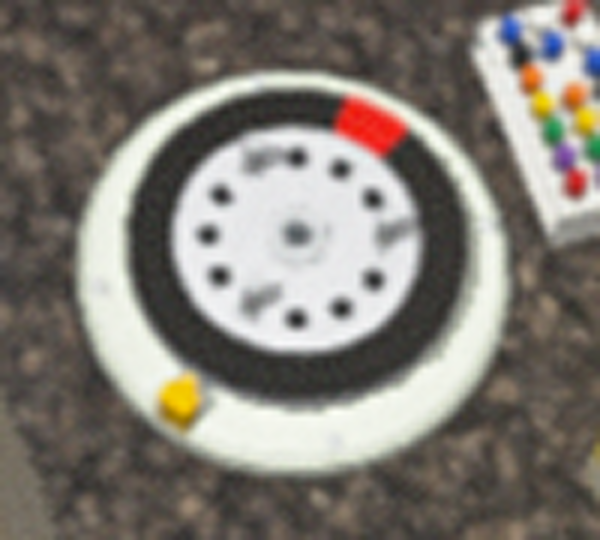

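```bash
python3 - <<'E'
from h import *
print("overhang",finger_overhang)
n="top"; d=np.load("pics/top0_d.npy"); m=camera_model(n)
v,u=np.mgrid[0:400,0:640]; uv=np.c_[u.ravel(),v.ravel()]
c,r=ray(n,uv); P=(c+r*d.ravel()[:,None])[d.ravel()>0]
# height map coarse
for x in np.arange(.2,.72,.04):
    print("%.2f"%x,end=" ")
    for y in np.arange(.4,-.42,-.04):
        k=(abs(P[:,0]-x)<.02)&(abs(P[:,1]-y)<.02)
        print("%4d"%(P[k,2].max()*1000) if k.any() else "  --",end=" ")
    print()
print("y:",np.arange(.4,-.42,-.04).round(2))
# wheel centre: outer edge of black ring z=.054, and post/white disc
for n,box in (("top",(325,145,415,240)),("side",(295,195,395,285))):
    im=cv2.imread(f"pics/{n}0.png"); x0,y0,x1,y1=box; S=4
    c=cv2.resize(im[y0:y1,x0:x1],None,fx=S,fy=S,interpolation=cv2.INTER_CUBIC)
    h=cv2.cvtColor(c,cv2.COLOR_BGR2HSV); w=((h[...,1]<60)&(h[...,2]>120)).astype(np.uint8)
    N,l,st,ce=cv2.connectedComponentsWithStats(w)
    cen=(proj(n,[.508,-.168,.054])[0]-[x0,y0])*S
    for i in range(1,N):
        bx=st[i]; 
        if st[i,4]>3000: print(n,st[i])
        if st[i,4]>3000 and bx[2]<70*S and abs(bx[0]+bx[2]/2-cen[0])<40:
            cs,_=cv2.findContours((l==i).astype(np.uint8),cv2.RETR_EXTERNAL,cv2.CHAIN_APPROX_NONE)
            hull=cv2.convexHull(max(cs,key=cv2.contourArea))[:,0]
            Q=plane(n,(hull+.5)/S-.5+[x0,y0],.054)[:,:2]; A=np.c_[2*Q,np.ones(len(Q))]
            s=np.linalg.lstsq(A,(Q**2).sum(1),rcond=None)[0]; print(n,"disc",s[:2],np.sqrt(s[2]+s[0]**2+s[1]**2))
E
```

```text
overhang 0.025
0.20  668  675  680  683  682 -823 -827 -828 -827 -827 -824 -827 -829 -820 -828 -826 -819 -825 -825   91  156 
0.24  652  650 -824 -823 -824 -829 -828 -827 -826 -819 -821 -823 -821 -826 -825 -824 -825 -826 -823 -824 -824 
0.28 -821 -822 -825 -825 -826 -827 -820 -829 -820 -823 -816 -828 -827 -827 -828 -829 -827 -827 -824 -826 -823 
0.32    3    4    3    2    2    4    5    6    7    4    3    3    5    3    4    4    6    4    4    4    4 
0.36    6    5    4   22   46   44   44   15   75   48    5    7    5    4    5    7    4    5    5    7    5 
0.40    4   12   25   27   24   29   81   26   73   36    5    6   32   54   60   55   60    7    6    6    3 
0.44   12   15    7   36   80   92   90   92   73    5    6   24   58   60   59   60   59   32    5    7    7 
0.48  120  118  119   62  103  105  104  101   97   71    7   33   60   85   60   92   60   57    5    5    7 
0.52  102    4  121   87  117  121  117  113  109   79    6   32   58   90   66   60   59   55    5    6    7 
0.56  201  202  203  108  126  125  123  122  121   89    4   28   58   59   61   88  
[... 164 characters left out ...]
2  162  164  144  127    5    7    5    4   26   35   38    6    5   85  137  144 
0.68  156  155  150  131  228  297  311  278  139    5    7    5   58   59   59   60   67   70   69  137  137 
y: [ 0.4   0.36  0.32  0.28  0.24  0.2   0.16  0.12  0.08  0.04  0.   -0.04
 -0.08 -0.12 -0.16 -0.2  -0.24 -0.28 -0.32 -0.36 -0.4 ]
top [  58    0  163   37 3649]
top [   43    50   277   275 20771]
top disc [ 0.5065846  -0.16351165] 0.12377941566132895
top [  105   107   155   156 17409]
top disc [ 0.50948329 -0.16599074] 0.07023935944991146
side [ 313   10   87  155 4878]
side [   50    46   291   271 23376]
side [  114    83   168   153 19022]
side disc [ 0.51264841 -0.16576239] 0.07106277821039117
```

Both views agree with the given sizes: axis at about (0.510, -0.167), pointer bearing about 213° and red band bearing about 36.5°, so the joint is about -3.08 rad. I'll turn the tool first so that its x axis points along world +y and its y axis along world +x, shutting the fingers on the way.

```bash
python3 -m creep '[[0,0,0.145,0,0,0,255],[0,0,0.145,0,0,0,255],[0,0,0.145,0,0,0,255],[0,0,0.145,0,0,0,255],[0,0,0.145,0,0,0,255],[0,0,0.145,0,0,0,255],[0,0,0.145,0,0,0,255],[0,0,0.145,0,0,0,255]]' 20; python3 -c "
from h import *;o=get_obs();print(o['joint_pos'],o['ee_rot'])
from scipy.spatial.transform import Rotation as R;print(R.from_quat(o['ee_rot']).as_matrix().round(3))"
```

```text
clock: 0.9
position: [0.2478, 0.5736, 0.2558]
ee_rot: [0.708, 0.706, -0.0, 0.0]
ft_force: [0.3, 0.0, -0.0]
grip_width: 0.003
[-1.30736701  0.3292433   0.09109195  1.46815262 -0.03016009  1.34639411
 -1.21738476] [ 7.08159338e-01  7.06052533e-01 -3.73007716e-04  1.81153910e-04]
[[ 0.003  1.    -0.   ]
 [ 1.    -0.003 -0.001]
 [-0.001 -0.    -1.   ]]
```

```bash
python3 -m creep '[[0,0,0,-40,16,0,255],[0,0,0,-40,16,0,255],[0,0,0,-40,16,0,255],[0,0,0,-40,16,0,255],[0,0,0,-40,16,0,255],[0,0,0,-40,16,0,255],[0,0,0,-40,16,0,255],[0,0,0,-40,16,0,255]]'; python3 -m creep '[[0,0,0,-40,16,0,255],[0,0,0,-40,16,0,255],[0,0,0,-40,16,0,255],[0,0,0,-40,16,0,255],[0,0,0,-40,16,0,255],[0,0,0,-40,16,0,255],[0,0,0,-40,16,0,255],[0,0,0,-40,16,0,255]]'; python3 -c "
from h import *;o=get_obs();print(o['joint_pos'],o['ee_rot'])"
```

```text
clock: 1.7
position: [0.377, 0.2523, 0.2561]
ee_rot: [0.706, 0.708, -0.0, -0.0]
ft_force: [0.8, -0.5, 0.0]
grip_width: 0.0
clock: 2.5
position: [0.506, -0.0671, 0.2563]
ee_rot: [0.706, 0.708, 0.0, -0.0]
ft_force: [1.2, 0.7, -0.9]
grip_width: -0.002
[-0.6529339   0.07017369  0.73707604  1.79257257 -0.04941494  1.29699845
  0.09965437] [ 7.05909589e-01  7.08301897e-01  2.73928550e-04 -7.61298122e-06]
```

```bash
python3 -m creep '[[0,0,0,-16,4,30,255],[0,0,0,0,0,40,255],[0,0,0,0,0,40,255],[0,0,0,0,0,40,255],[0,0,0,0,0,10,255],[0,0,0,0,0,0,255]]'; python3 - <<'E'
from h import *
for n in("side","top"):
    im,d=camera(n); cv2.imwrite(f"pics/{n}1.png",im)
im=cv2.imread("pics/side1.png");cv2.imwrite("pics/s1.png",cv2.resize(im[150:300,230:430],None,fx=3,fy=3,interpolation=cv2.INTER_CUBIC))
E
```

```text
clock: 3.1
position: [0.509, -0.0816, 0.0955]
ee_rot: [0.706, 0.708, -0.001, -0.001]
ft_force: [-0.1, 0.0, 0.5]
grip_width: -0.003
```

View pics/s1.png

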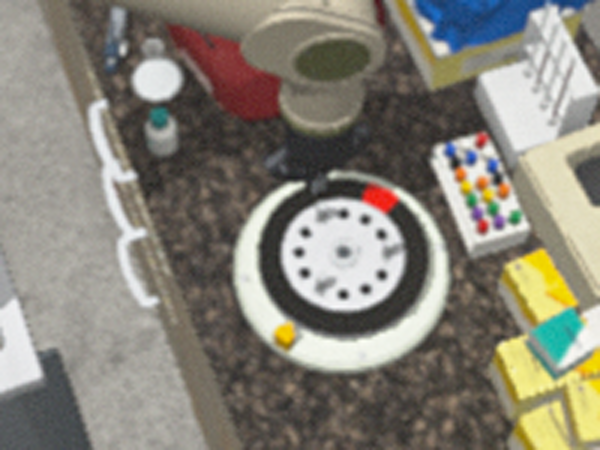

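View pics/top1.png

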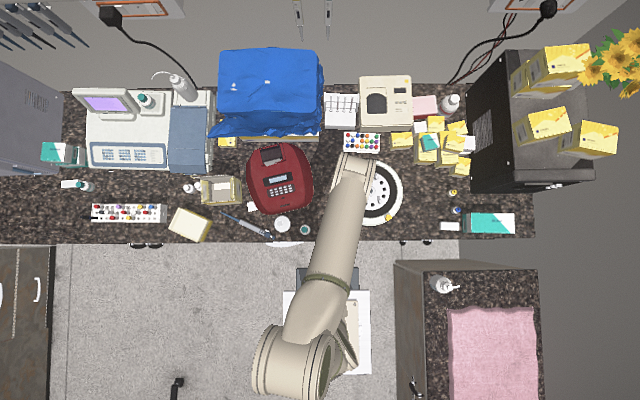

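The side view shows the whole wheel, with the fingertip over the black ring's far edge at crop pixel (318,184) and the red band at (378,198). The top view is blocked by the arm. Now a press test to find the contact height and the stiffness.

```bash
python3 -m creep '[[0,0,0,0,0,13,255],[0,0,0,0,0,0,255]]';python3 -m creep '[[0,0,0,0,0,2,255],[0,0,0,0,0,0,255]]';python3 -m creep '[[0,0,0,0,0,2,255],[0,0,0,0,0,0,255]]'; python3 -m creep '[[0,0,0,0,0,2,255],[0,0,0,0,0,0,255]]'
```

```text
clock: 3.4
position: [0.5098, -0.0811, 0.083]
ee_rot: [0.706, 0.708, 0.0, -0.0]
ft_force: [-0.2, -0.2, -0.3]
grip_width: -0.002
clock: 3.6
position: [0.5099, -0.0814, 0.0814]
ee_rot: [0.706, 0.708, 0.0, 0.0]
ft_force: [-0.1, 0.5, -0.6]
grip_width: -0.0
clock: 3.8
position: [0.5098, -0.0814, 0.0792]
ee_rot: [0.706, 0.708, 0.0, -0.0]
ft_force: [0.9, 0.1, -1.1]
grip_width: -0.0
clock: 4.0
position: [0.5119, -0.0815, 0.079]
ee_rot: [0.706, 0.708, 0.002, 0.001]
ft_force: [0.7, 0.4, 15.7]
grip_width: -0.0
```

```bash
python3 -m creep '[[0,0,0,0,0,-48,255],[0,0,0,-16,16,0,255],[0,0,0,-16,16,0,255],[0,0,0,0,0,0,255]]'; cat > look.py <<'E'
import sys
from h import *
C=np.array([.510,-.167])
def ang(n="side"):
    im,d=camera(n); t=get_obs()["clock"]
    x0,y0,x1,y1=295,195,395,285
    r,_=masks(im[y0:y1,x0:x1])
    N,l,st,ce=cv2.connectedComponentsWithStats(r.astype(np.uint8))
    b=[]
    for i in range(1,N):
        p=plane(n,ce[i]+[x0,y0],.054)[0]; R=np.hypot(*(p[:2]-C))
        if st[i,4]>=10 and R<.11: b.append((st[i,4],p,R))
    if not b: return im,t,None,None,None
    a,p,R=max(b,key=lambda q:q[0])
    th=np.arctan2(*(p[:2]-C)[::-1])-np.deg2rad(213.2)
    return im,t,(th+np.pi)%(2*np.pi)-np.pi,R,a
if __name__=="__main__":
    im,t,th,R,a=ang(); print("t(after cam)",t,"theta mod",th,"R",R,"area",a)
    if len(sys.argv)>1: cv2.imwrite(f"pics/{sys.argv[1]}.png",cv2.resize(im[150:300,230:430],None,fx=3,fy=3,interpolation=cv2.INTER_CUBIC))
E
python3 look.py s2
```

```text
clock: 4.4
position: [0.5433, -0.1153, 0.1259]
ee_rot: [0.707, 0.708, 0.0, 0.001]
ft_force: [0.4, -0.1, -0.5]
grip_width: -0.0
t(after cam) 4.45 theta mod -3.053133955067416 R 0.08512749527656638 area 49
```

View pics/s2.png

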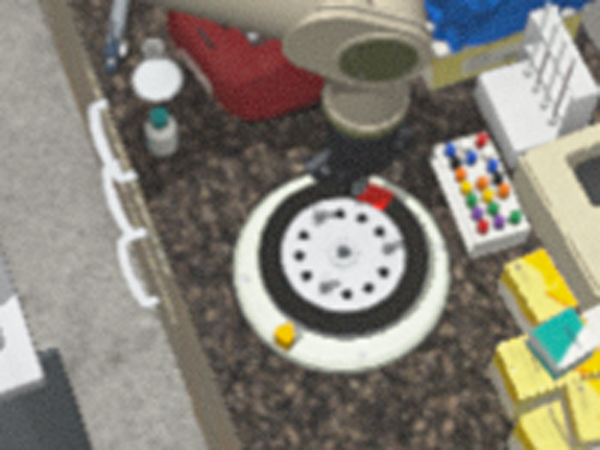

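```bash
python3 -m creep '[[0,0,0,-6,0,20,255],[0,0,0,0,0,19,255],[0,0,0,0,0,0,255]]' && python3 -m creep '[[0,0,0,0,-7,0,255],[0,0,0,0,-5,0,255],[0,0,0,0,-4,0,255],[0,0,0,0,-5,0,255],[0,0,0,0,-7,0,255],[0,0,0,0,-8,0,255],[0,0,0,0,-9,0,255],[0,0,0,0,0,-50,255]]'; python3 look.py s3
```

```text
clock: 4.75
position: [0.5399, -0.1185, 0.084]
ee_rot: [0.706, 0.708, -0.001, -0.002]
ft_force: [0.6, 0.2, -0.2]
grip_width: -0.001
clock: 5.55
position: [0.4922, -0.1186, 0.1321]
ee_rot: [0.706, 0.708, -0.004, -0.004]
ft_force: [1.4, 1.1, 1.7]
grip_width: 0.003
t(after cam) 5.6 theta mod None R None area None
```

View pics/s3.png

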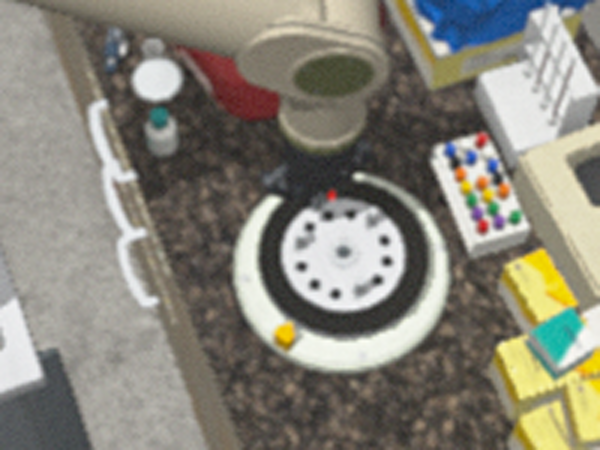

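```bash
python3 -m creep '[[0,0,0,18,8,0,255],[0,0,0,18,8,0,255]]'; python3 look.py; python3 -m creep '[[0,0,0,0,0,20,255],[0,0,0,0,0,15,255]]'; python3 look.py;python3 look.py;python3 look.py;python3 look.py
```

```text
clock: 5.8
position: [0.5127, -0.0833, 0.1371]
ee_rot: [0.707, 0.708, 0.001, 0.0]
ft_force: [-0.1, 0.0, 0.9]
grip_width: 0.004
t(after cam) 5.85 theta mod -1.518871133626341 R 0.08251885423019761 area 70
clock: 6.05
position: [0.5124, -0.0831, 0.1006]
ee_rot: [0.706, 0.708, 0.0, -0.0]
ft_force: [-0.3, 0.2, -0.4]
grip_width: 0.002
t(after cam) 6.1 theta mod -0.8044169218793895 R 0.08173317668497819 area 78
t(after cam) 6.15 theta mod -0.662561673151048 R 0.08170969576684596 area 82
t(after cam) 6.2 theta mod -0.5232068740069309 R 0.0824302147911485 area 85
t(after cam) 6.25 theta mod -0.38680855334976005 R 0.08249297136802132 area 89
```

```bash
W='0,0,0,0,0,0,255'; python3 -m creep '[[0,0,0,0,0,6,255],[0,0,0,0,0,6,255],[0,0,0,0,0,0,255],[0,0,0,0,0,0,255],[0,0,0,0,0,0,255],[0,0,0,0,0,0,255]]'; python3 look.py;
for i in 1 2 3; do python3 -m creep '[[0,0,0,0,0,0,255],[0,0,0,0,0,0,255],[0,0,0,0,0,0,255],[0,0,0,0,0,0,255],[0,0,0,0,0,0,255],[0,0,0,0,0,0,255],[0,0,0,0,0,0,255],[0,0,0,0,0,0,255]]' | grep -E "posit"; python3 look.py; python3 look.py; python3 look.py; done
```

```text
clock: 6.85
position: [0.513, -0.0834, 0.0895]
ee_rot: [0.706, 0.708, 0.0, 0.0]
ft_force: [0.2, -0.4, -0.4]
grip_width: -0.0
t(after cam) 6.9 theta mod 1.3253064106842807 R 0.0859511779460041 area 92
position: [0.5128, -0.0834, 0.0893]
t(after cam) 7.75 theta mod -2.9727194938021393 R 0.08557115200627362 area 64
t(after cam) 7.8 theta mod -2.8539438929316816 R 0.08558698172004568 area 62
t(after cam) 7.85 theta mod -2.745764368349773 R 0.08509599726887689 area 61
position: [0.5129, -0.0835, 0.0893]
t(after cam) 8.7 theta mod -0.8966498668336227 R 0.08182717003190647 area 76
t(after cam) 8.75 theta mod -0.7934927749797915 R 0.08152984265682292 area 83
t(after cam) 8.8 theta mod -0.6881230366624775 R 0.08161238403141723 area 81
position: [0.5129, -0.0834, 0.0893]
t(after cam) 9.65 theta mod 1.001909463862102 R 0.08513311466201569 area 97
t(after cam) 9.7 theta mod 1.0950706507561163 R 0.08526539011606002 area 97
t(after cam) 9.75 theta mod 1.1859146527713778 R 0.08546478764819415 area 96
```

```bash
python3 -m creep '[[0,0,0,0,0,7,255],[0,0,0,0,0,0,255],[0,0,0,0,0,0,255],[0,0,0,0,0,0,255],[0,0,0,0,0,0,255],[0,0,0,0,0,0,255],[0,0,0,0,0,0,255],[0,0,0,0,0,0,255]]' | grep -E "posit|force"; python3 look.py; python3 look.py
 python3 -m creep '[[0,0,0,0,0,0,255],[0,0,0,0,0,0,255],[0,0,0,0,0,0,255],[0,0,0,0,0,0,255],[0,0,0,0,0,0,255],[0,0,0,0,0,0,255],[0,0,0,0,0,0,255],[0,0,0,0,0,0,255]]' | grep -E "posit|force"; python3 look.py; python3 look.py
```

```text
position: [0.5129, -0.0834, 0.0823]
ft_force: [0.1, 0.5, -0.7]
t(after cam) 10.6 theta mod 2.651676658856161 R 0.08662688613460012 area 71
t(after cam) 10.65 theta mod 2.7347354329183045 R 0.0860257279395297 area 70
position: [0.5129, -0.0834, 0.0823]
ft_force: [-0.9, -0.3, 0.1]
t(after cam) 11.5 theta mod -2.078654113643036 R 0.08097940319847098 area 14
t(after cam) 11.55 theta mod -2.054899564330058 R 0.08162458091924789 area 30
```

```bash
python3 -m creep '[[0,0,0,0,0,0,255],[0,0,0,0,0,0,255],[0,0,0,0,0,0,255],[0,0,0,0,0,0,255],[0,0,0,0,0,0,255],[0,0,0,0,0,0,255],[0,0,0,0,0,0,255]]' | grep -E "posit|force"; python3 look.py; python3 look.py; python3 look.py
```

```text
position: [0.5129, -0.0834, 0.0823]
ft_force: [-0.8, 0.7, 0.6]
t(after cam) 12.3 theta mod -1.0704778406597968 R 0.08157711096504122 area 73
t(after cam) 12.35 theta mod -1.0038054955559832 R 0.08185640020961536 area 75
t(after cam) 12.4 theta mod -0.931767775540064 R 0.08192143173598886 area 75
```

```bash
python3 -m creep '[[0,0,0,0,0,0,255],[0,0,0,0,0,0,255],[0,0,0,0,0,0,255],[0,0,0,0,0,0,255]]' | grep -E "posit|force"; python3 look.py s4
```

```text
position: [0.5128, -0.0834, 0.0823]
ft_force: [0.3, -0.6, -0.4]
t(after cam) 12.85 theta mod -0.30700914457160344 R 0.08203901128684449 area 92
```

View pics/s4.png

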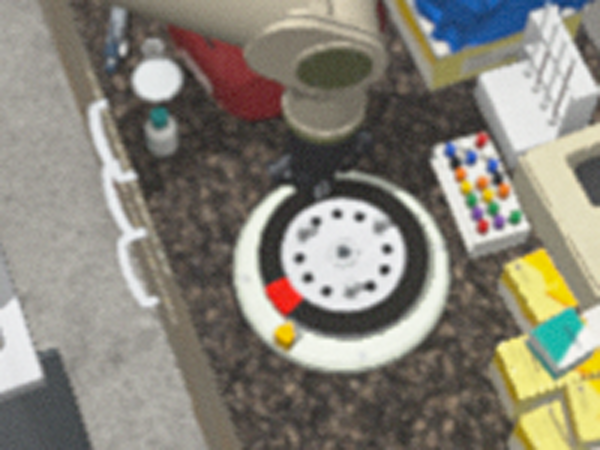

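The band is at crop pixel (284,295), about 0.3 rad short of the pointer at (286,335), and moving at about 1.3 rad/s. So one waiting row, then press.

```bash
python3 -m creep '[[0,0,0,0,0,0,255],[0,0,0,0,0,5,255],[0,0,0,0,0,0,255],[0,0,0,0,0,0,255]]'; python3 look.py s5;python3 look.py
```

```text
clock: 13.25
position: [0.5152, -0.0836, 0.079]
ee_rot: [0.706, 0.708, 0.002, 0.002]
ft_force: [0.9, 0.3, 16.6]
grip_width: -0.001
t(after cam) 13.3 theta mod -0.05568224215381257 R 0.08306965829772445 area 96
t(after cam) 13.35 theta mod -0.05049527358453787 R 0.08306103605176174 area 96
```

View pics/s5.png

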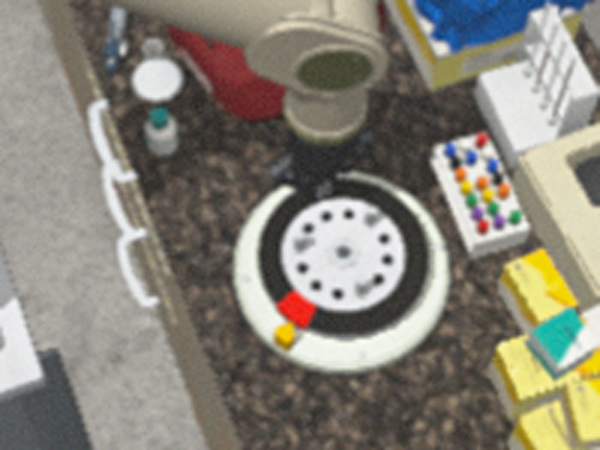

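The wheel has stopped, with the red band at (297,309) lying along the pointer at (286,335). The estimate is -0.05 to -0.10 rad against a tolerance of ±0.19. I'll hold briefly, re-check, then hand in.

```bash
python3 -m creep '[[0,0,0,0,0,0,255],[0,0,0,0,0,0,255],[0,0,0,0,0,0,255]]'; python3 look.py && python3 -c "
from workcell import *
print(hand_in())"
```

```text
clock: 13.65
position: [0.5152, -0.0836, 0.0791]
ee_rot: [0.706, 0.708, 0.002, 0.002]
ft_force: [-0.7, 0.5, 16.9]
grip_width: 0.001
t(after cam) 13.7 theta mod -0.053176188206341735 R 0.08297774750855401 area 95
the job is handed in; nothing more can be done
None
```

I flicked the wheel anticlockwise with the shut fingertips against post_a and let it coast. It reached about 2.8 rad/s, and the red band passed the pointer twice. I then pressed the fingertips onto the rubber ring at about 1.3 rad/s, and the wheel stopped in one go at the band's third arrival at the pointer. I handed in at about 13.7 s, still pressing.

- **Stop position:** the last side-camera estimate put the band 0.05 rad short of the pointer. Recalculating with wheel-centre estimates from the side view alone gave 0.08 to 0.10 rad short. All of these are inside the roughly 0.19 rad tolerance.
- **Standing still:** the angle stayed within 0.006 rad over the last 0.4 s.
- **Fingertip force:** about 17 N downward at hand-in.
- **Bystanders:** the arm stayed well clear of them, and the pictures showed none shifted, but I did not measure their positions again at the end.
- **Camera limits:** the two cameras disagreed by a few millimetres on the wheel centre. The arm blocked the top camera, so the final checks rely on the side camera only.

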